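# Fit the pulleys of a belt-drive rig and hold its tensioner back for the belt

### The job

Get the belt-drive test rig ready for its belt: slide the two loose toothed pulleys onto the rig's shafts, each onto the shaft that its bore fits, hub side up and fully down on the shoulder. Then swing the sprung tensioner arm back by its post until it is against its stop, clear of the belt's path, and finish while still holding it there with the fingers, so that I can slip the belt on; leave the other things on the bench where they lie.

Things in the scene. Friction and masses are not known exactly. Their poses are not given: they have to be found in the camera images.
- rig: belt-drive test rig that stands fast on the bench: aluminium plate 160 x 250 mm (its x, y), 8 mm thick, on four legs, plate top 60 mm above the bench; a motor hangs under one end, a bearing housing under the other. Origin: on the bench under the plate's centre; x points away from the robot at yaw 0, y to the left, z up
- thin_shaft (a point): middle of the shoulder on which the small pulley rests, 68 mm above the bench, on the axis of the upright thin shaft (10 mm diameter, over the motor). The shaft rises 36.5 mm above the shoulder, the last 3 mm chamfered. 170 mm from the thick shaft
- thick_shaft (a point): middle of the shoulder on which the large pulley rests, 68 mm above the bench, on the axis of the upright thick shaft (18 mm diameter, over the bearing housing). The shaft rises 36.5 mm above the shoulder, the last 3 mm chamfered
- small_pulley: small loose toothed aluminium pulley, bore 12 mm through its full height of 32 mm, 60 g: flanges 41 mm across up to 18 mm height, above them a round hub 25 mm across and 14 mm high. It lies on the bench hub up. Origin: on the axis at the underside; z along the axis, up through the hub
- large_pulley: large loose toothed aluminium pulley, bore 20 mm through its full height of 32 mm, 160 g: flanges 66 mm across up to 18 mm height, above them a round hub 36 mm across and 14 mm high. It lies on the bench hub up. Origin: on the axis at the underside; z along the axis, up through the hub
- swing (a joint): swing of the tensioner arm about its upright pivot: 0 at rest, its roller between the shafts; grows clockwise seen from above, as the arm swings back out of the belt's path to the plate's near side; 0.95 rad at the stop. The spring always pulls it back to 0: at the post it takes about 3 N to start and 10 N at the stop
- pivot (a point): on the axis of the tensioner's pivot body (30 mm across), 71 mm above the bench; 79 mm horizontally from the post
- post (a point): middle of the knurled part of the upright post on the tensioner arm's free end, 102 mm above the bench; the post is 16 mm in diameter, bare from 88 to 114 mm above the bench, and stands on the roller (26 mm across) that it is used to move. It swings with the arm about the pivot; the roller and post keep more than 20 mm clear of the seated pulleys all the way
- tensioner: the swinging part: pivot body, arm (15 mm wide), roller and post in one; origin on the pivot's axis, 71 mm above the bench; its x points from the pivot to the post
- gear: bare metal gear, 50 mm across, 16 mm high, lying flat; not part of the job; origin: centre of its underside
- flange: bare metal hub flange, 60 mm across, 25 mm high, lying flat; not part of the job; origin: centre of its underside
- screwdriver: screwdriver, 190 mm long (its x), handle 26 mm thick, lying on the bench; not part of the job; origin: centre of its underside
- tape: roll of tape, 104 mm across, 24 mm high, lying flat; not part of the job; origin: centre of its underside
- marker: marker pen, 132 mm long (its x), 13 mm thick, lying on the bench; not part of the job; origin: centre of its underside

How it is judged:
By the outcome, as a careful person would: the job done as asked, in the order asked, and still so for the second after the job is handed in, while the arm keeps its last pose, push and grip.
It also fails if it takes over 67 s, if anything falls off the work surface, if the arm or the gripper's body presses on something with over 40 N, if the wrist force passes 120 N, or if a joint passes its speed limit or range.

### The arm

A 7-joint arm with a two-finger parallel gripper is mounted at the origin on a cart in front of the work surface, level with it; the furniture and walls round the work are solid. World frame = base frame: x ahead of the robot, y to its left, z up, the work surface at z = 0. Lengths are in m, angles in rad, forces in N, time in s.
With the tool pointing down it reaches from about 0.4 to 0.85 m from the base axis. Payload 4.5 kg.
Tool frame: the origin (TCP) lies between the finger pads; the fingertips stand 25 mm ahead of it and the grasp point (between the pads) lies 6 mm ahead of it (bot.tip_reach is the z of the fingertips in the tool frame, in m); z points along the fingers, y is the line along which they close (so a half turn about z gives the same grasp; the last joint's range is limited). The gripper opens to 85 mm and grips with 20 to 120 N. Pads are 22 mm wide; open, the fingers measure 114 mm over their backs; the gripper's body (76 mm by 85 mm) begins 54 mm behind the grasp point. The pads swing forward as they close: fully open they stand 13 mm farther back than shut.
Start: joints at [-1.227, 0.689, -0.195, 1.565, 0.157, 0.902, -0.215], TCP at [0.191, 0.595, 0.256] pointing down, gripper open.
Joint ranges: [-3.01, 3.01], [-0.46, 2.08], [-1.47, 1.51], [0.13, 2.56], [-1, 4.14], [0.04, 2.09], [-2.66, 2.66]. Speed limits (rad/s): [2.57, 2.57, 3.14, 3.14, 3.14, 3.14, 3.14].

### API

Orientations are given as [roll, pitch, yaw] about the fixed x, y, z axes, in that order (R = Rz(yaw) Ry(pitch) Rx(roll)).
In Python, from bench import bot, vision, close_job gives the robot as it stands.
- The arm moves only by the shell command python3 -m handwheel 'ROWS' [FORCE]. ROWS is JSON, a list of rows, each a list of 5 numbers: the shift along the tool's x, y, z in cm, then the turn about the tool's z in degrees, then the finger opening in cm, from 0 to 8.54. A call has 1 to 10 rows; each row is the pose to reach, as a shift and turn from the pose commanded when the call began, along the tool's axes at that moment; what a row does not reach only later rows make up. A row lasts 1/12 s, in which the tool goes at most 41.7 mm and 7.16 degrees, less where a joint would pass 70% of its speed; a pose out of reach is approached as far as the arm can. A call with a gripper value outside its range is refused whole. The fingers move at their own pace and stop on an object; FORCE is the grip in N (left out, the last holds). Time passes only in rows, so rows that repeat a pose let the fingers close. It gives the time, the measured TCP pose, the force, the opening and the grip force at its end, in the units of the state.
- bot.read_state(): the state, without advancing time (a new reading comes with each control period).
- vision.read_camera(name): name is "side" or "top"; returns the picture (480x640x3 uint8, red, green, blue); there is no depth.
- vision.get_calibration(name): a dict with "camera_matrix" (3x3 intrinsics, pixels), "rvec" (rotation vector, rad) and "tvec" (3), from world to camera coordinates, as OpenCV has them. Camera axes: x right, y down, z forward; pixel columns grow to the right and rows downward; lengths in m; the calibration is good to about 2 mm. A picture is of the moment at which its call begins. get_calibration takes no time and is no camera call.
- close_job(): hands the job in; it is judged then, once.
The state is a dict: "t": time; "joint_positions": joint angles; "joint_velocities": joint speeds; "effort": joint torques, N m; "ee_pos": TCP position; "eef_rot": TCP orientation; "contact_force": force on the tool from outside, world axes, zero at the start; "moment": the same for the moment, N m; "opening": opening from 0.0 (shut) to 1.0 (fully open); "gripper_force": force on a finger pad.
Only numpy, scipy, OpenCV 4.12 (cv2) and the standard library are available. Lean on these libraries where they do the work, as an engineer would, in place of code of your own. Each camera call takes 0.05 s, during which the arm holds its last target. There are 200 camera calls.

## Working session

There is one attempt and no reset: what is moved stays moved. The work goes in short steps, Python scripts to look and compute and a shell command to move; the robot and the scene stay as the last step left them, time stands still between calls to the robot, and variables do not carry over. Pictures are saved under pics/ and viewed, at most 10 in all, crops included, and the job is handed in when it is done.

```bash
ls; mkdir -p pics
python3 - <<'E'
from bench import bot, vision
import cv2
for n in ("top","side"):
    cv2.imwrite(f"pics/{n}0.png", vision.read_camera(n)[:,:,::-1])
    print(n, vision.get_calibration(n))
s=bot.read_state(); print(s["t"],s["ee_pos"],s["eef_rot"],s["opening"],bot.tip_reach)
E
```

```text
pics
top {'camera_matrix': array([[471.04828135,   0.        , 319.58276218],
       [  0.        , 471.04828135, 241.02425795],
       [  0.        ,   0.        ,   1.        ]]), 'rvec': array([ 2.16546758, -2.04216921,  0.22936187]), 'tvec': array([-0.10336194,  0.53743068,  1.16634497])}
side {'camera_matrix': array([[623.29816222,   0.        , 312.26866842],
       [  0.        , 623.29816222, 242.95099501],
       [  0.        ,   0.        ,   1.        ]]), 'rvec': array([ 1.98259298, -0.33850906,  0.20514215]), 'tvec': array([-0.52599695,  0.13165186,  1.36044741])}
0.1 [0.19042396 0.594714   0.2555563 ] [-3.13991197e+00  1.57254368e-04  2.83191032e+00] 0.9979211127511548 0.025
```

View pics/top0.png

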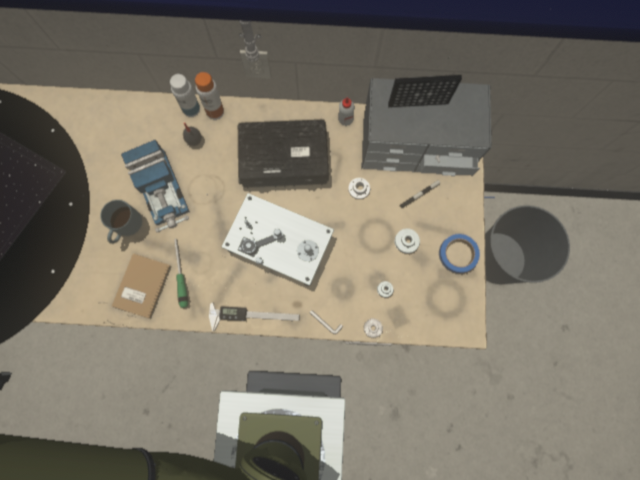

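View pics/side0.png

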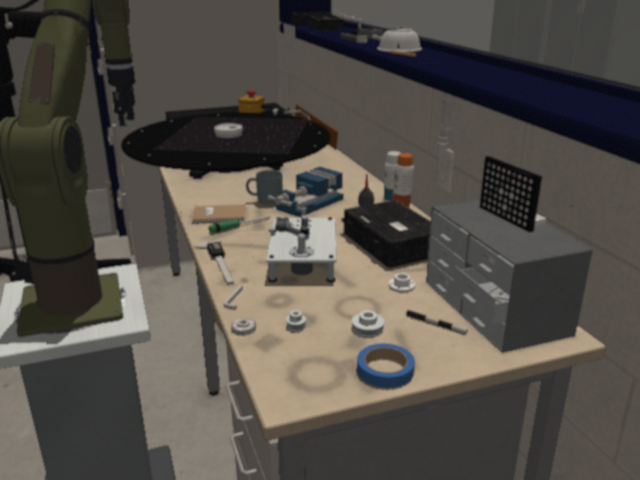

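The top view shows the rig around (278,240). The loose round parts are at (359,188), (407,240), (386,289) and (373,328). I'll zoom in on these.

Run:
```python
import cv2
a=cv2.imread("pics/top0.png")
cv2.imwrite("pics/c1.png",cv2.resize(a[185:290,215:345],None,fx=6,fy=5.7*6/5.7*1.0,interpolation=cv2.INTER_CUBIC)[:600])
P=[a[y-24:y+24,x-24:x+24] for x,y in((359,188),(407,240),(386,289),(373,328))]
b=cv2.imread("pics/side0.png")
Q=[b[y-24:y+24,x-24:x+24] for x,y in((402,282),(368,322),(296,320),(243,326))]
r=cv2.vconcat([cv2.hconcat(P),cv2.hconcat(Q)])
R=cv2.resize(r,None,fx=4,fy=4,interpolation=cv2.INTER_CUBIC)[:384*1]
cv2.imwrite("pics/c2.png",R)
```

```text
(no output)
```

View pics/c1.png

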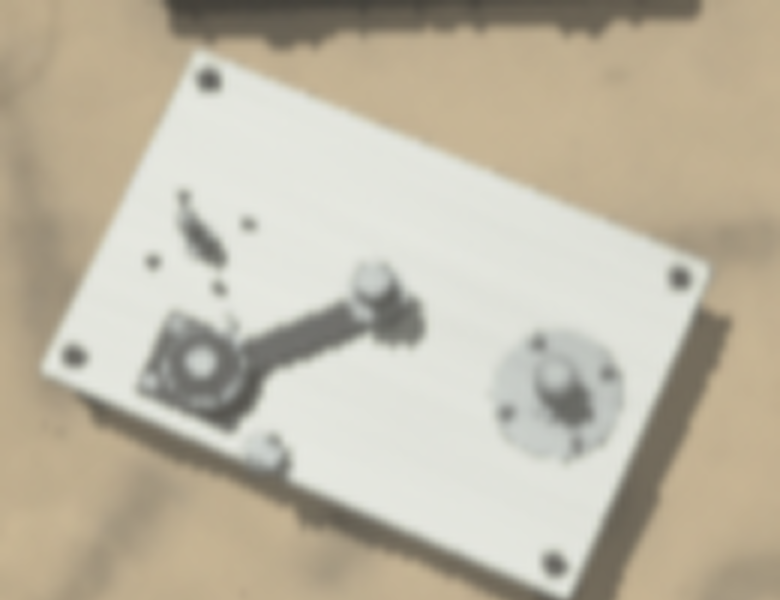

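View pics/c2.png

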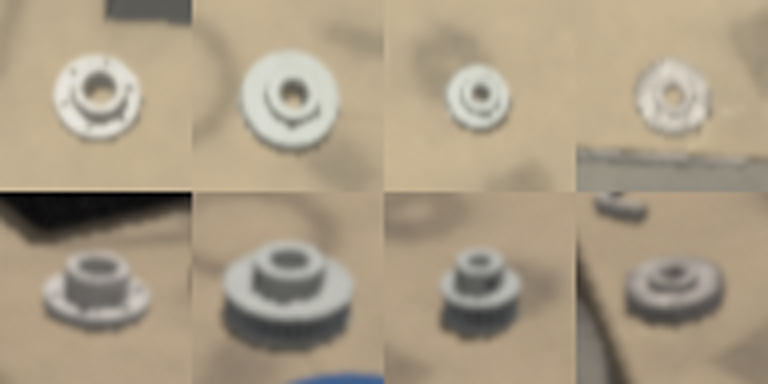

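The top crop shows the thin shaft at crop (201,242), centred among its four screws, and the thick shaft's housing at (558,392). The pivot is at (203,362) and the post top at (375,280). In the second crop the large pulley is at image (407,240) and the small one at (386,289). The flange (359,188) and the gear (373,328) aren't part of the job. Next I'll fit silhouettes to get the poses.

```bash
cat > h.py <<'E'
import numpy as np, cv2
from scipy.optimize import minimize, least_squares
from bench import bot, vision
def proj(n,P):
    c=vision.get_calibration(n); return cv2.projectPoints(np.array(P,float).reshape(-1,3),c["rvec"],c["tvec"],c["camera_matrix"],None)[0].reshape(-1,2)
def back(n,uv,z):
    c=vision.get_calibration(n); R=cv2.Rodrigues(c["rvec"])[0]; d=R.T@np.linalg.inv(c["camera_matrix"])@[*uv,1]; o=-R.T@c["tvec"].ravel(); return o+d*(z-o[2])/d[2]
def circ(x,y,z,r): a=np.linspace(0,2*np.pi,40,False); return np.c_[x+r*np.cos(a),y+r*np.sin(a),0*a+z]
def mask(polys,n,roi,S=8):
    x0,y0,x1,y1=roi; m=np.zeros(((y1-y0)*S,(x1-x0)*S),np.uint8)
    for P in polys:
        h=cv2.convexHull(proj(n,P).astype(np.float32)); cv2.fillPoly(m,[np.round((h+.5-[x0,y0])*S*16).astype(np.int32)],255,shift=4)
    return cv2.resize(m,(x1-x0,y1-y0),interpolation=cv2.INTER_AREA)/255.
def fit(img,n,roi,model,p0,step):
    # img is RGB; parts are grey, bench is tan: soft mask by saturation-like feature
    x0,y0,x1,y1=roi; c=img[y0:y1,x0:x1].astype(float); f=(c[...,0]-c[...,2])/c.max(2)
    def cost(p):
        m=mask(model(p),n,roi); A=np.c_[m.ravel(),np.ones(m.size)]; s=np.linalg.lstsq(A,f.ravel(),rcond=None)
        return s[1][0]/m.size
    p0=np.array(p0,float); sx=np.vstack([p0]+[p0+d for d in np.diag(step)])
    r=minimize(cost,p0,method="Nelder-Mead",options=dict(initial_simplex=sx,xatol=1e-5,fatol=1e-9)); return r.x,r.fun
def pulley(r,rh,z=0): return lambda p:[np.vstack([circ(*p[:2],z,r),circ(*p[:2],z+.018,r)]),np.vstack([circ(*p[:2],z+.018,rh),circ(*p[:2],z+.032,rh)])]
def plate(p):
    c,s=np.cos(p[2]),np.sin(p[2]); q=np.array([[.08,.125],[.08,-.125],[-.08,-.125],[-.08,.125]])@np.array([[c,s],[-s,c]])+p[:2]
    return [np.vstack([np.c_[q,[.06]*4],np.c_[q,[.052]*4]])]
def go(x,y,z,yaw,ref=None):
    """shift/turn in the units of the rows from the measured pose (or ref=(pos,yaw))"""
    s=bot.read_state(); p,w=(s["ee_pos"],s["eef_rot"][2]) if ref is None else ref
    d=np.array([x,y,z])-p; c,sn=np.cos(w),np.sin(w)
    t=(yaw-w+np.pi/2)%np.pi-np.pi/2
    print("row",np.round([100*(c*d[0]+sn*d[1]),100*(sn*d[0]-c*d[1]),-100*d[2],-np.degrees(t)],2),"joints7",round(s["joint_positions"][6],2))
E
python3 - <<'E'
from h import *
im={n:cv2.imread(f"pics/{n}0.png")[:,:,::-1] for n in("top","side")}
L0=back("top",(407,240),.018)[:2];S0=back("top",(386,289),.018)[:2]
for n in im:
    for nm,p0,r,rh in(("L",L0,.033,.018),("S",S0,.0205,.0125)):
        u=proj(n,[[*p0,.015]])[0].astype(int); roi=(u[0]-26,u[1]-24,u[0]+26,u[1]+24)
        print(n,nm,u,*fit(im[n],n,roi,pulley(r,rh),p0,[.004,.004]))
w=lambda x,y:(x/6+215-.42,y/6+185-.42)
cs=[back("top",w(*q),.06)[:2] for q in((200,48),(710,265),(570,600),(42,372))]
ax=cs[0]-cs[1]; yaw=np.arctan2(-ax[0],ax[1]); print("plate",np.linalg.norm(ax),np.linalg.norm(cs[1]-cs[2]),np.mean(cs,0),yaw)
print("fit",*fit(im["top"],"top",(212,185,345,295),plate,[*np.mean(cs,0),yaw],[.004,.004,.03]))
thin=back("top",w(201,242),.06);thick=back("top",w(558,392),.06);piv=back("top",w(203,362),.085);post=back("top",w(375,280),.114)
print(thin,thick,np.linalg.norm(thin-thick),piv,post,np.linalg.norm((piv-post)[:2]))
E
```

```text
top L [406 240] [ 0.56918719 -0.30716734] 0.00032535553637204004
top S [385 289] [ 0.43402698 -0.25142193] 0.0001586143698655415
side L [367 320] [ 0.56798548 -0.30758714] 0.0009836085618417873
side S [295 319] [ 0.43397094 -0.25205925] 0.0003447347550760828
plate 0.2462220487462708 0.15859324191458174 [0.54509068 0.03741923] -0.3551337044279261
fit [ 0.54436182  0.03777551 -0.34943743] 0.000315487695832167
[0.57450859 0.11771473 0.06      ] [ 0.517037   -0.04206353  0.06      ] 0.16980010159430264 [0.51607451 0.10792256 0.085     ] [0.54907501 0.0350699  0.114     ] 0.07997839266993487
```

Run:
```python
from h import *
go(.48,.2,.256,2.83)
go(.434,-.2517,.15,2.83,ref=(np.array([.48,.2,.256]),2.83))
im=cv2.imread("pics/side0.png")
k=5;x0,y0=250,200
v=cv2.resize(im[200:300,250:360],None,fx=k,fy=k,interpolation=cv2.INTER_CUBIC)
thin=[.5745,.1177];thick=[.517,-.042]
for (p,r) in((thin,.005),(thick,.009)):
    for z in(.068,.1045):
        q=proj("side",circ(*p,z,r)); 
        cv2.polylines(v,[np.round(((q+.5)-[x0,y0])*k).astype(int)],True,(0,0,255),1)
for p,r,z in(([.516,.108],.015,.085),([.549,.035],.008,.114)):
    q=proj("side",circ(*p,z,r)); cv2.polylines(v,[np.round(((q+.5)-[x0,y0])*k).astype(int)],True,(0,255,0),1)
cv2.imwrite("pics/c3.png",v)
```

```text
row [-39.61 -28.77  -0.04   0.11] joints7 -0.22
row [ -9.47 -44.41  10.6   -0.  ] joints7 -0.22
```

View pics/c3.png

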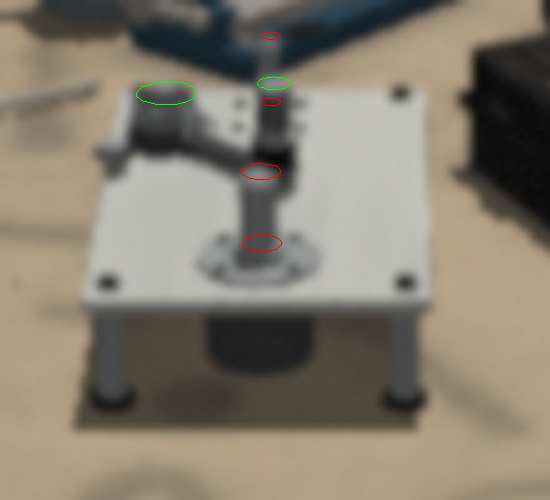

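The predicted shaft, pivot and post outlines lie on the side view to within about 1 px, so the poses hold. Next is moving to the small pulley.

```bash
python3 -m handwheel '[[-39.6,-28.8,0,0,5],[-39.6,-28.8,0,0,5],[-39.6,-28.8,0,0,5],[-39.6,-28.8,0,0,5],[-39.6,-28.8,0,0,5],[-39.6,-28.8,0,0,5],[-39.6,-28.8,0,0,5],[-39.6,-28.8,0,0,5],[-39.6,-28.8,0,0,5],[-39.6,-28.8,0,0,5]]' 40
python3 -c "
from h import *
go(.434,-.2517,.12,2.83)"
```

```text
t: 0.93
ee_pos: [0.4374, 0.2572, 0.2561]
eef_rot: [-3.141, -0.0, 2.832]
contact_force: [1.0, 0.8, 0.6]
opening: 0.586
gripper_force: 0.0
row [-15.17 -48.57  13.61   0.12] joints7 0.43
```

```bash
python3 -m handwheel '[[-15.2,-48.6,13.6,0,5],[-15.2,-48.6,13.6,0,5],[-15.2,-48.6,13.6,0,5],[-15.2,-48.6,13.6,0,5],[-15.2,-48.6,13.6,0,5],[-15.2,-48.6,13.6,0,5],[-15.2,-48.6,13.6,0,5],[-15.2,-48.6,13.6,0,5],[-15.2,-48.6,13.6,0,5],[-15.2,-48.6,13.6,0,5]]'
python3 -c "
from h import *
go(.434,-.2517,.12,2.83)"
```

```text
t: 1.77
ee_pos: [0.4337, -0.1452, 0.1481]
eef_rot: [3.141, -0.0, 2.832]
contact_force: [1.1, 0.1, 0.0]
opening: 0.582
gripper_force: 0.0
row [ -3.27 -10.13   2.81   0.12] joints7 1.04
```

```bash
python3 -m handwheel '[[-3.3,-10.1,2.8,0,5],[-3.3,-10.1,2.8,0,5],[-3.3,-10.1,2.8,0,5],[-3.3,-10.1,2.8,0,5],[-3.3,-10.1,6,0,5],[-3.3,-10.1,9,0,5],[-3.3,-10.1,9,0,5]]'
python3 -c "
from h import *
go(.434,-.2517,.0445,2.83)"
```

```text
t: 2.35
ee_pos: [0.4325, -0.2479, 0.0548]
eef_rot: [3.14, -0.008, 2.833]
contact_force: [-1.1, 0.2, -0.2]
opening: 0.583
gripper_force: 0.0
row [-0.26 -0.31  1.03  0.16] joints7 1.15
```

```bash
python3 -m handwheel '[[0,0,0,0,5],[0,0,0,0,5],[0,0,0,0,5]]'
python3 -c "
from h import *
go(.434,-.2517,.0445,2.83)"
```

```text
t: 2.6
ee_pos: [0.4356, -0.2497, 0.0603]
eef_rot: [-3.142, 0.002, 2.832]
contact_force: [-0.4, 0.2, 0.3]
opening: 0.579
gripper_force: 0.0
row [ 0.09 -0.24  1.58  0.12] joints7 1.15
```

```bash
python3 -m handwheel '[[0.1,-0.2,0,0,5],[0.1,-0.2,1.6,0,5],[0.1,-0.2,1.6,0,5],[0.1,-0.2,1.6,0,5],[0.1,-0.2,1.6,0,5]]'
python3 -c "
from h import *
go(.434,-.2517,.0445,2.83)"
```

```text
t: 3.02
ee_pos: [0.4333, -0.2514, 0.0435]
eef_rot: [-3.142, 0.001, 2.832]
contact_force: [-0.0, 0.1, -0.2]
opening: 0.585
gripper_force: 0.0
row [-0.07 -0.01 -0.1   0.1 ] joints7 1.15
```

```bash
python3 -m handwheel '[[0,0,0,0,2],[0,0,0,0,2],[0,0,0,0,2],[0,0,0,0,2],[0,0,0,0,2],[0,0,0,0,2],[0,0,0,0,2]]' 60
```

```text
t: 3.6
ee_pos: [0.4334, -0.2514, 0.0437]
eef_rot: [-3.141, 0.001, 2.832]
contact_force: [-0.6, 0.0, 7.5]
opening: 0.26
gripper_force: 58.4
```

```bash
python3 -m handwheel '[[0,0,-4,0,2],[0,0,-8,0,2],[0,0,-12,0,2],[0,0,-15,0,2],[0,0,-15,0,2],[0,0,-15,0,2]]'
python3 - <<'E'
from h import *
s=bot.read_state();p=s["ee_pos"]
go(.5745,.1177,.19,2.83)
o=[]
for n in("side","top"):
    i=vision.read_camera(n)[:,:,::-1];u=proj(n,[[*p[:2],p[2]-.04]])[0].astype(int)
    o.append(cv2.resize(i[u[1]-40:u[1]+40,u[0]-40:u[0]+40],(400,400),interpolation=cv2.INTER_CUBIC)); print(u)
    cv2.imwrite(f"pics/{n}1.png",i)
cv2.imwrite("pics/g1.png",cv2.hconcat(o))
E
```

```text
t: 4.1
ee_pos: [0.4338, -0.2519, 0.1945]
eef_rot: [-3.141, 0.004, 2.831]
contact_force: [-0.7, 0.1, -1.8]
opening: 0.262
gripper_force: 59.2
row [-2.11 39.49  0.45  0.07] joints7 1.27
[294 257]
[393 281]
```

View pics/g1.png

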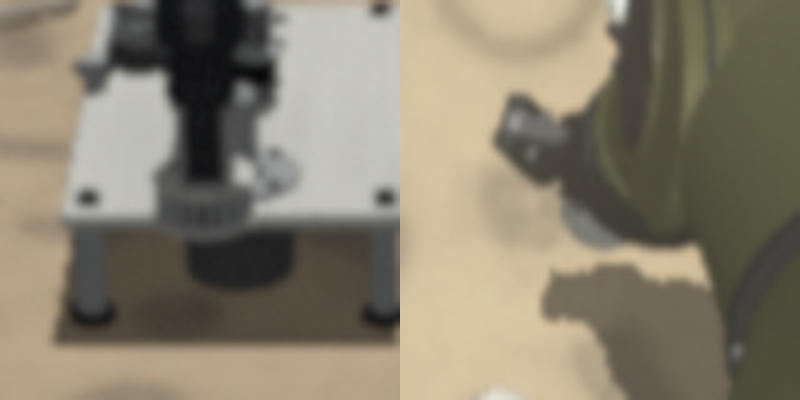

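The small pulley is held upright in the gripper (side view about (294,257)). Next I'll carry it to the thin shaft.

```bash
python3 -m handwheel '[[-2.1,39.5,0,0,2],[-2.1,39.5,0,0,2],[-2.1,39.5,0,0,2],[-2.1,39.5,0,0,2],[-2.1,39.5,0,0,2],[-2.1,39.5,0,0,2],[-2.1,39.5,0,0,2],[-2.1,39.5,0,0,2],[-2.1,39.5,0,0,2],[-2.1,39.5,0,0,2]]'
python3 -m handwheel '[[0,0,2.5,0,2],[0,0,2.5,0,2],[0,0,2.5,0,2],[0,0,2.5,0,2]]'
python3 -c "
from h import *
go(.574,.118,.16,2.83)"
```

```text
t: 5.03
ee_pos: [0.5736, 0.1259, 0.191]
eef_rot: [3.138, -0.002, 2.839]
contact_force: [-0.1, 0.8, 0.4]
opening: 0.264
gripper_force: 59.2
t: 5.37
ee_pos: [0.5728, 0.1171, 0.1669]
eef_rot: [-3.139, -0.002, 2.831]
contact_force: [0.3, -0.5, -0.8]
opening: 0.261
gripper_force: 59.2
row [-0.09  0.13  0.69  0.04] joints7 0.67
```

```bash
python3 -m handwheel '[[-0.1,0.1,0.7,0,2],[-0.1,0.1,1.4,0,2],[-0.1,0.1,1.7,0,2],[-0.1,0.1,2,0,2],[-0.1,0.1,2.3,0,2],[-0.1,0.1,2.5,0,2],[-0.1,0.1,2.5,0,2]]'
```

```text
t: 5.95
ee_pos: [0.5743, 0.1187, 0.1423]
eef_rot: [-3.141, -0.001, 2.832]
contact_force: [-0.4, -0.9, -1.3]
opening: 0.263
gripper_force: 59.2
```

```bash
python3 -m handwheel '[[0,0,0.6,0,2],[0,0,1.2,0,2],[0,0,1.8,0,2],[0,0,2.4,0,2],[0,0,2.8,0,2],[0,0,3,0,2],[0,0,3.1,0,2],[0,0,3.1,0,2]]'
```

```text
t: 6.62
ee_pos: [0.5742, 0.1187, 0.1117]
eef_rot: [-3.14, -0.001, 2.832]
contact_force: [-2.7, -3.0, 3.1]
opening: 0.261
gripper_force: 59.4
```

```bash
python3 -m handwheel '[[0,0.05,0.2,0,2],[0,0.05,0.3,0,2],[0,0.05,0.3,0,2]]'
python3 -m handwheel '[[0,0,0,0,5],[0,0,0,0,5],[0,0,0,0,5],[0,0,0,0,5],[0,0,-4,0,5],[0,0,-8,0,5],[0,0,-10,0,5],[0,0,-10,0,5]]'
python3 - <<'E'
from h import *
go(.5692,-.307,.16,2.83)
i=vision.read_camera("side")[:,:,::-1]; cv2.imwrite("pics/s2f.png",i)
cv2.imwrite("pics/s2.png",cv2.resize(i[180:300,240:370],(780,600)[:2],interpolation=cv2.INTER_CUBIC)[:600])
E
```

```text
t: 6.87
ee_pos: [0.5744, 0.1188, 0.1114]
eef_rot: [-3.139, 0.0, 2.831]
contact_force: [-8.8, -4.9, 24.4]
opening: 0.258
gripper_force: 61.6
t: 7.53
ee_pos: [0.5783, 0.1213, 0.2135]
eef_rot: [3.135, 0.008, 2.832]
contact_force: [0.1, -0.0, -1.3]
opening: 0.583
gripper_force: 0.0
row [-12.2  -41.07   5.35   0.1 ] joints7 0.69
```

View pics/s2.png

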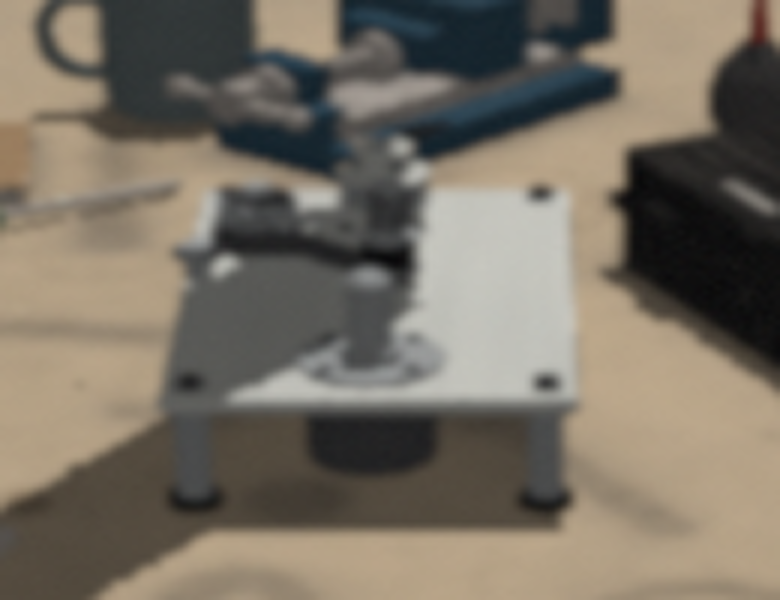

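The small pulley is on the thin shaft, behind the post at crop (380,170). It stopped at the shoulder height with 24 N. Now the large pulley.

```bash
python3 -m handwheel '[[-12.2,-41,5.3,0,6],[-12.2,-41,5.3,0,6],[-12.2,-41,5.3,0,6],[-12.2,-41,5.3,0,6],[-12.2,-41,5.3,0,6],[-12.2,-41,5.3,0,6],[-12.2,-41,5.3,0,6],[-12.2,-41,5.3,0,6],[-12.2,-41,5.3,0,6],[-12.2,-41,5.3,0,6]]'
python3 -m handwheel '[[-0.4,-1.2,2,0,6],[-0.4,-1.2,5,0,6],[-0.4,-1.2,8,0,6],[-0.4,-1.2,8,0,6],[-0.4,-1.2,8,0,6]]'
python3 -c "
from h import *
go(.5687,-.3073,.0445,2.83)
i=vision.read_camera('top');cv2.imwrite('pics/t2.png',i[:,:,::-1])"
```

```text
t: 8.42
ee_pos: [0.5653, -0.2953, 0.1553]
eef_rot: [3.141, -0.003, 2.832]
contact_force: [0.4, -0.1, -0.2]
opening: 0.701
gripper_force: 0.0
t: 8.83
ee_pos: [0.5649, -0.3051, 0.075]
eef_rot: [3.14, -0.006, 2.833]
contact_force: [-0.2, -0.3, 1.1]
opening: 0.702
gripper_force: 0.0
row [-0.43 -0.09  3.05  0.15] joints7 1.3
```

```bash
python3 -m handwheel '[[-0.4,-0.1,1,0,6],[-0.4,-0.1,2,0,6],[-0.4,-0.1,3,0,6],[-0.4,-0.1,3,0,6],[-0.4,-0.1,3,0,6]]'
python3 -c "
from h import *
go(.5687,-.3073,.0445,2.83)"
```

```text
t: 9.3
ee_pos: [0.5696, -0.3083, 0.0469]
eef_rot: [3.142, -0.001, 2.832]
contact_force: [-0.1, 0.1, 0.1]
opening: 0.703
gripper_force: 0.0
row [0.12 0.07 0.24 0.12] joints7 1.29
```

```bash
python3 -m handwheel '[[0.1,0.1,0.2,0,6],[0.1,0.1,0.2,0,6],[0.1,0.1,0.2,0,6]]'
python3 -m handwheel '[[0,0,0,0,3],[0,0,0,0,3],[0,0,0,0,3],[0,0,0,0,3],[0,0,0,0,3],[0,0,0,0,3],[0,0,0,0,3],[0,0,0,0,3]]' 80
```

```text
t: 9.55
ee_pos: [0.5696, -0.3072, 0.0458]
eef_rot: [3.141, 0.0, 2.832]
contact_force: [0.7, 0.4, -0.3]
opening: 0.698
gripper_force: 0.0
t: 10.22
ee_pos: [0.5697, -0.3075, 0.0465]
eef_rot: [-3.141, 0.001, 2.832]
contact_force: [-1.3, 0.0, 4.9]
opening: 0.38
gripper_force: 78.9
```

```bash
python3 -m handwheel '[[0,0,-4,0,3],[0,0,-8,0,3],[0,0,-12,0,3],[0,0,-14,0,3],[0,0,-14,0,3],[0,0,-14,0,3]]'
python3 -c "
from h import *
go(.517,-.0425,.18,2.83)"
```

```text
t: 10.72
ee_pos: [0.5699, -0.3077, 0.1867]
eef_rot: [-3.141, 0.002, 2.832]
contact_force: [0.4, -0.3, -1.8]
opening: 0.381
gripper_force: 79.9
row [13.12 23.64  0.67  0.09] joints7 1.36
```

```bash
python3 -m handwheel '[[13.1,23.6,0.7,0,3],[13.1,23.6,0.7,0,3],[13.1,23.6,0.7,0,3],[13.1,23.6,0.7,0,3],[13.1,23.6,0.7,0,3],[13.1,23.6,0.7,0,3],[13.1,23.6,0.7,0,3],[13.1,23.6,0.7,0,3],[13.1,23.6,0.7,0,3],[13.1,23.6,0.7,0,3]]'
python3 -c "
from h import *
go(.517,-.0425,.165,2.83)"
```

```text
t: 11.55
ee_pos: [0.5159, -0.044, 0.1773]
eef_rot: [-3.14, -0.002, 2.831]
contact_force: [0.2, -0.2, -1.8]
opening: 0.38
gripper_force: 80.0
row [-0.06  0.17  1.23  0.04] joints7 0.88
```

```bash
python3 -m handwheel '[[-0.1,0.2,0.6,0,3],[-0.1,0.2,1.2,0,3],[-0.1,0.2,1.6,0,3],[-0.1,0.2,2.1,0,3],[-0.1,0.2,2.5,0,3],[-0.1,0.2,2.9,0,3],[-0.1,0.2,3.2,0,3],[-0.1,0.2,3.2,0,3]]'
python3 -c "
from h import *
go(.517,-.0425,.1145,2.83)"
```

```text
t: 12.22
ee_pos: [0.5175, -0.0414, 0.1458]
eef_rot: [-3.14, -0.002, 2.832]
contact_force: [0.1, -2.0, -1.5]
opening: 0.376
gripper_force: 79.9
row [ 0.02 -0.12  3.13  0.09] joints7 0.85
```

```bash
python3 -m handwheel '[[0,-0.1,0.6,0,3],[0,-0.1,1.2,0,3],[0,-0.1,1.8,0,3],[0,-0.1,2.4,0,3],[0,-0.1,2.8,0,3],[0,-0.1,3,0,3],[0,-0.1,3.2,0,3],[0,-0.1,3.3,0,3],[0,-0.1,3.3,0,3]]'
```

```text
t: 12.97
ee_pos: [0.5177, -0.0419, 0.1144]
eef_rot: [-3.141, 0.0, 2.832]
contact_force: [-3.0, -0.3, 8.6]
opening: 0.38
gripper_force: 81.0
```

```bash
python3 -m handwheel '[[0,0,0.2,0,3],[0,0,0.2,0,3],[0,0,0.2,0,3]]'
python3 -m handwheel '[[0,0,0,0,6],[0,0,0,0,6],[0,0,0,0,6],[0,0,0,0,6],[0,0,0,0,6],[0,0,-4,0,6],[0,0,-8,0,6],[12,0,-10,0,6],[12,0,-10,0,6],[12,0,-10,0,6]]'
python3 - <<'E'
from h import *
o=[]
for n,(x,y) in(("top",(278,235)),("side",(305,250))):
    i=vision.read_camera(n)[:,:,::-1]; cv2.imwrite(f"pics/{n}3.png",i)
    o.append(cv2.resize(i[y-60:y+60,x-65:x+65],(400*1,369),interpolation=cv2.INTER_CUBIC))
cv2.imwrite("pics/v3.png",cv2.hconcat(o)); print(bot.read_state()["ee_pos"])
im=cv2.imread("pics/side3.png")[:,:,::-1]
E
```

```text
t: 13.22
ee_pos: [0.5177, -0.042, 0.1142]
eef_rot: [-3.141, 0.002, 2.832]
contact_force: [-7.0, -0.9, 26.7]
opening: 0.382
gripper_force: 82.9
t: 14.05
ee_pos: [0.4024, -0.005, 0.2122]
eef_rot: [3.141, 0.001, 2.831]
contact_force: [-0.5, 0.7, -1.3]
opening: 0.705
gripper_force: 0.0
[ 0.39629092 -0.00486248  0.21193136]
```

View pics/v3.png

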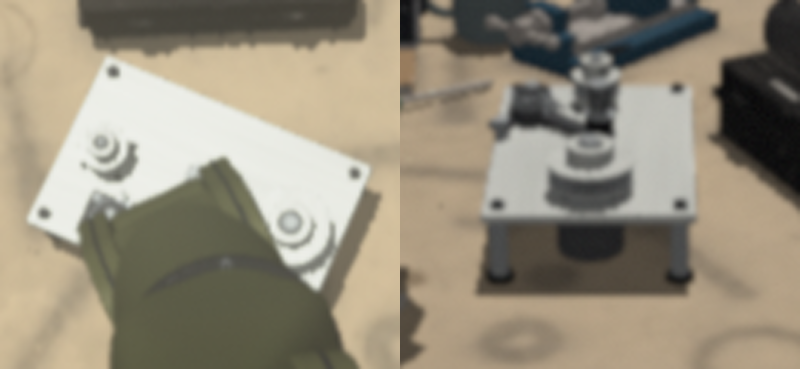

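Both pulleys sit level on their shafts, the small one at crop (103,145) in the top half and the large one at (290,222). About 4 mm of shaft shows above each hub, as it should. Now the tensioner post.

```bash
python3 -c "
from h import *
go(.549,.035,.16,1.52)"
python3 -m handwheel '[[0,0,0,7,4],[0,0,0,14,4],[0,0,0,21,4],[0,0,0,28,4]]'
python3 -c "
from h import *
go(.549,.035,.16,1.52)"
```

```text
row [-13.37   8.39   5.19  75.41] joints7 0.75
t: 14.48
ee_pos: [0.4043, -0.0054, 0.2115]
eef_rot: [3.141, 0.0, 2.337]
contact_force: [-0.3, 1.4, 0.4]
opening: 0.467
gripper_force: 0.0
row [-7.13 13.23  5.15 46.82] joints7 0.43
```

```bash
python3 -m handwheel '[[-1,1.5,0.5,7,4],[-2,3,1,14,4],[-3.5,6,2,21,4],[-5,9,3,28,4],[-7,12,4,35,4],[-7.1,13.2,5,42,4],[-7.1,13.2,5,47,4],[-7.1,13.2,5,47,4],[-7.1,13.2,5,47,4]]'
python3 -c "
from h import *
go(.549,.035,.116,1.52)
i=vision.read_camera('side')[:,:,::-1];cv2.imwrite('pics/s4f.png',i)
cv2.imwrite('pics/s4.png',cv2.resize(i[170:290,240:370],(650,600),interpolation=cv2.INTER_CUBIC))"
```

```text
t: 15.23
ee_pos: [0.5476, 0.0358, 0.1611]
eef_rot: [-3.141, 0.001, 1.526]
contact_force: [-0.2, -0.8, 0.4]
opening: 0.466
gripper_force: 0.0
row [-0.07  0.15  4.51  0.32] joints7 -0.11
```

View pics/s4.png

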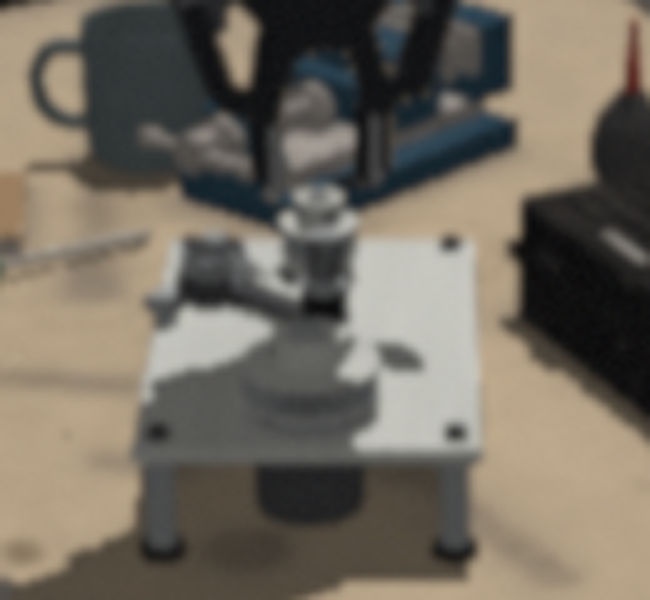

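The fingers, at crop columns 270 and 375, straddle the post at about 320. Descending to grip it.

```bash
python3 -m handwheel '[[-0.1,0.1,1.5,0,4],[-0.1,0.1,3,0,4],[-0.1,0.1,4.4,0,4],[-0.1,0.1,4.4,0,4],[-0.1,0.1,4.4,0,4]]'
python3 -m handwheel '[[0,0,0,0,1],[0,0,0,0,1],[0,0,0,0,1],[0,0,0,0,1],[0,0,0,0,1],[0,0,0,0,1],[0,0,0,0,1]]' 80
python3 - <<'E'
from h import *
p=bot.read_state()["ee_pos"][:2]; piv=np.array([.516,.1079]); v=p-piv; print(p,np.linalg.norm(v))
a0=np.arctan2(-.0729,.033)
for s in np.r_[np.arange(.1,1.0,.1),.95,.98]:
    q=piv+.079*np.array([np.cos(a0-s),np.sin(a0-s)]); print(round(s,2),end=" "); go(*q,.116,1.52)
E
```

```text
t: 15.7
ee_pos: [0.5481, 0.0344, 0.1175]
eef_rot: [-3.14, -0.0, 1.523]
contact_force: [0.2, 0.6, 0.9]
opening: 0.47
gripper_force: 0.0
t: 16.28
ee_pos: [0.5488, 0.0347, 0.1188]
eef_rot: [3.141, -0.0, 1.523]
contact_force: [-1.6, -0.4, 5.3]
opening: 0.154
gripper_force: 78.1
[0.54881301 0.03469409] 0.08022342706561955
0.1 row [-0.2  -0.75  0.28  0.16] joints7 -0.11
0.2 row [-0.45 -1.5   0.28  0.16] joints7 -0.11
0.3 row [-0.63 -2.27  0.28  0.16] joints7 -0.11
0.4 row [-0.72 -3.05  0.28  0.16] joints7 -0.11
0.5 row [-0.74 -3.84  0.28  0.16] joints7 -0.11
0.6 row [-0.68 -4.63  0.28  0.16] joints7 -0.11
0.7 row [-0.54 -5.41  0.28  0.16] joints7 -0.11
0.8 row [-0.33 -6.17  0.28  0.16] joints7 -0.11
0.9 row [-0.04 -6.9   0.28  0.16] joints7 -0.11
0.95 row [ 0.14 -7.26  0.28  0.16] joints7 -0.11
0.98 row [ 0.25 -7.46  0.28  0.16] joints7 -0.11
```

```bash
python3 -m handwheel '[[-0.2,-0.75,0,0,1],[-0.45,-1.5,0,0,1],[-0.6,-2.3,0,0,1],[-0.7,-3.05,0,0,1],[-0.7,-3.8,0,0,1],[-0.7,-4.6,0,0,1],[-0.5,-5.4,0,0,1],[-0.3,-6.2,0,0,1],[-0.1,-6.7,0,0,1],[-0.1,-6.7,0,0,1]]' 80
python3 - <<'E'
from h import *
s=bot.read_state();p=s["ee_pos"][:2]; piv=np.array([.516,.1079]); v=p-piv; print(np.linalg.norm(v),np.arctan2(-.0729,.033)-np.arctan2(v[1],v[0]))
E
```

```text
t: 17.12
ee_pos: [0.4855, 0.0264, 0.1189]
eef_rot: [3.131, 0.011, 1.508]
contact_force: [7.1, -23.1, -2.3]
opening: 0.152
gripper_force: 79.3
0.0869724650307112 0.7828453712351735
```

```bash
python3 -m handwheel '[[0,0,0,0,1],[0,0,0,0,1],[0,0,0,0,1]]'
python3 - <<'E'
from h import *
s=bot.read_state();p=s["ee_pos"][:2]; piv=np.array([.516,.1079]); v=p-piv; print(np.linalg.norm(v),np.arctan2(-.0729,.033)-np.arctan2(v[1],v[0]))
E
```

```text
t: 17.37
ee_pos: [0.4861, 0.0262, 0.1189]
eef_rot: [3.131, 0.011, 1.508]
contact_force: [6.8, -22.6, -1.2]
opening: 0.152
gripper_force: 79.5
0.08696736475513428 0.7763601673716092
```

```bash
python3 -m handwheel '[[0.1,0,0,7,1],[0.1,0,0,14,1],[0.1,0,0,21,1],[0.1,0,0,28,1],[0.1,0,0,28,1],[0.1,0,0,28,1]]' 50
python3 - <<'E'
from h import *
s=bot.read_state();p=s["ee_pos"][:2]; piv=np.array([.516,.1079]); v=p-piv; print(np.linalg.norm(v),np.arctan2(-.0729,.033)-np.arctan2(v[1],v[0]),s["moment"])
o=[]
for n,(x,y) in(("top",(270,240)),("side",(300,240))):
    i=vision.read_camera(n)[:,:,::-1]; cv2.imwrite(f"pics/{n}5.png",i)
    o.append(cv2.resize(i[y-60:y+60,x-50:x+50],(400,480),interpolation=cv2.INTER_CUBIC))
cv2.imwrite("pics/v5.png",cv2.hconcat(o))
E
```

```text
t: 17.87
ee_pos: [0.4817, 0.0306, 0.1188]
eef_rot: [3.135, 0.006, 1.027]
contact_force: [-0.6, -16.9, 6.4]
opening: 0.153
gripper_force: 80.8
0.08461709315375726 0.8426882577893173 [-3.576011    0.32889103  0.23048986]
```

```bash
python3 -m handwheel '[[0,-0.3,0,7,1],[0.1,-0.7,0,14,1],[0.1,-1,0,21,1],[0.15,-1.2,0,24,1],[0.15,-1.2,0,24,1],[0.15,-1.2,0,24,1],[0.15,-1.2,0,24,1]]' 60
python3 - <<'E'
from h import *
s=bot.read_state();p=s["ee_pos"][:2]; piv=np.array([.516,.1079]); v=p-piv; print(np.linalg.norm(v),np.arctan2(-.0729,.033)-np.arctan2(v[1],v[0]),s["moment"])
E
```

```text
t: 18.55
ee_pos: [0.4741, 0.0371, 0.1189]
eef_rot: [3.129, 0.0, 0.608]
contact_force: [1.2, -19.2, 2.7]
opening: 0.154
gripper_force: 80.3
0.08226709790044029 0.9592425729361447 [-3.8187562  -0.17951417  0.36164347]
```

```bash
python3 -m handwheel '[[-0.25,-0.1,0,0,1],[-0.5,-0.2,0,0,1],[-0.5,-0.2,0,0,1],[-0.5,-0.2,0,0,1]]' 80
cat > m.py <<'E'
from h import *
s=bot.read_state();p=s["ee_pos"][:2]; piv=np.array([.516,.1079]); v=p-piv; r=np.linalg.norm(v);u=v/r;f=s["contact_force"][:2];print(r,np.arctan2(-.0729,.033)-np.arctan2(v[1],v[0]),"Frad",f@u,"Fccw",f@[-u[1],u[0]])
E
python3 m.py
```

```text
t: 18.88
ee_pos: [0.4737, 0.0371, 0.119]
eef_rot: [3.125, -0.008, 0.609]
contact_force: [8.4, -15.6, -2.6]
opening: 0.151
gripper_force: 79.4
0.08242532361820948 0.963417947126118 Frad 9.067609123939494 Fccw 15.185585655140208
```

```bash
python3 -m handwheel '[[-0.1,-0.3,0,0,1],[-0.1,-0.3,0,0,1],[-0.1,-0.3,0,0,1],[-0.1,-0.3,0,0,1]]'
python3 - <<'E'
import runpy; runpy.run_path("m.py")
from h import *
o=[]
for n,(x,y) in(("top",(270,240)),("side",(300,240))):
    i=vision.read_camera(n)[:,:,::-1]
    o.append(cv2.resize(i[y-60:y+60,x-50:x+50],(400,480),interpolation=cv2.INTER_CUBIC))
cv2.imwrite("pics/v6.png",cv2.hconcat(o))
E
```

```text
t: 19.22
ee_pos: [0.4736, 0.0373, 0.119]
eef_rot: [3.12, -0.01, 0.607]
contact_force: [11.8, -19.1, -8.2]
opening: 0.152
gripper_force: 79.2
0.08234429335046714 0.9665344375466944 Frad 10.236836521315082 Fccw 19.957695898729188
```

View pics/v6.png

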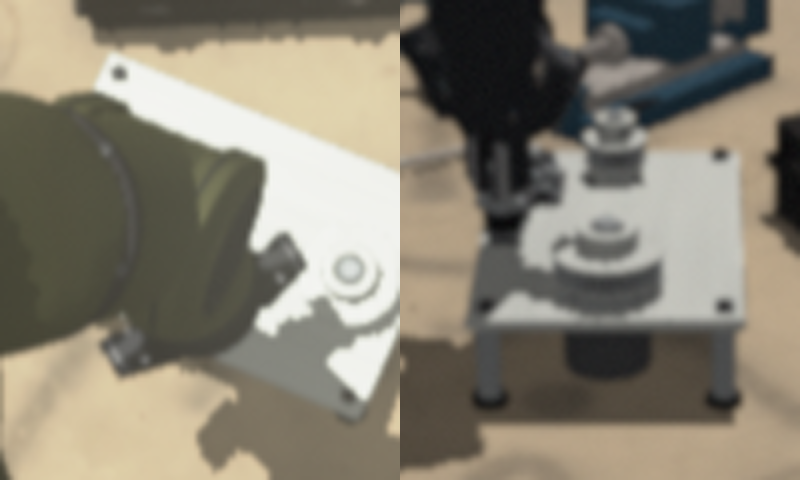

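The last side view shows both pulleys seated at crop (612,150) and (607,265), with the post held at the plate's near edge (505,205). Pushing further raised the force from 15 to 20 N without moving the arm, so it is on its stop. Handing in.

```bash
python3 -c "
from bench import close_job
print(close_job())"
```

```text
the job is handed in; nothing more can be done
None
```

Both pulleys are on their matching shafts, hub up and down on the shoulders, and I handed the job in at about 19 s with the fingers still holding the tensioner arm against its stop.

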